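# Close up the washed keg: lever down, snap cap on, keep pressing

### The arm

A 6-joint arm with a two-finger parallel gripper is mounted at the origin on the work surface. World frame = base frame: x ahead of the robot, y to its left, z up, the work surface at z = 0. Lengths are in m, angles in rad, forces in N, time in s.
With the tool pointing down it reaches from about 0.275 to 1 m from the base axis. Payload 8.4 kg.
Tool frame: the origin (TCP) lies at the centre of the arm's flange, where the gripper is bolted on; the fingertips stand 173 mm ahead of it and the grasp point (between the pads) lies 155 mm ahead of it; y points along the fingers, x is the direction in which the jaws open and shut, and the axes are right-handed (so a half turn about y gives the same grasp; the last joint's range is limited). The gripper opens to 85 mm and grips with 20 to 120 N. Pads are 22 mm wide; open, the fingers measure 114 mm over their backs; the gripper's body (76 mm by 85 mm) begins 54 mm behind the grasp point. The pads swing forward as they close: fully open they stand 13 mm farther back than shut.
Start: joints at [-1.153, 0.353, 1.633, -0, 1.155, -0.002], TCP at [0.255, -0.571, 0.405] pointing down, gripper open.
Joint ranges: [-2.63, 2.63], [-0.92, 2.1], [0.06, 2.66], [-1.3, 4.44], [0, 2.69], [-3.02, 3.02]. Speed limits (rad/s): [2.22, 2.22, 2.79, 3.14, 3.14, 3.14].

### API

Orientations are given as a unit quaternion [x, y, z, w].
In Python, from plant import * gives the robot as it stands. The module is installed in compiled form; this text tells all that it offers.
- The arm moves only by the tool carry_out, never from a script. Its argument "motion" is a list of rows, each an object with "offset": the shift along the tool's x, y, z in mm, a list of three; "roll": the turn about the tool's y in rad. A call has 1 to 8 rows; each row is the pose to reach, as a shift and turn from the pose commanded when the call began, along the tool's axes at that moment; what a row does not reach only later rows make up. A row lasts 1/8 s, in which the tool goes at most 62.5 mm and 10.7 degrees, less where a joint would pass 70% of its speed; a pose out of reach is approached as far as the arm can. A call with a gripper value outside its range is refused whole. "gripper" is the finger opening in mm, from 0 to 85.4, set as the call begins (left out, the last holds). The fingers move at their own pace and stop on an object; the grip force is fixed at half the most. Time passes only in rows, so rows that repeat a pose let the fingers close. It gives the time, the measured TCP pose, the force and the opening at its end, in the units of the state.
- state(): the state, without advancing time (a new reading comes with each control period).
- grab_frame(name): name is "scene" or "top"; returns the picture (420x560x3 uint8, red, green, blue); there is no depth.
- calibration(name): a dict with "vfov" (degrees; the focal length in pixels is half the picture's height over the tangent of half this angle, whatever the lens; pixels are square), "cx", "cy" (the principal point, pixels), "xyz" and "rotation" of the camera in the world. Camera axes: x right, y down, z forward; pixel columns grow to the right and rows downward; lengths in m; the calibration is good to about 2 mm. A picture is of the moment at which its call begins. calibration takes no time and is no camera call.
- close_job(): hands the job in, once; it reports no verdict.
The state is a dict: "time_s": time; "joint_pos": joint angles; "dq": joint speeds; "joint_torque": joint torques, N m; "position": TCP position; "orientation": TCP orientation; "force": force on the tool from outside, world axes, zero at the start; "torque": the same for the moment, N m; "grip_width": finger opening in m.
Only numpy, scipy, OpenCV 4.12 (cv2) and the standard library are available. Lean on these libraries where they do the work, as an engineer would, in place of code of your own. Each camera call takes 0.05 s, during which the arm holds its last target.

### The job

Close up the small washed drinks keg: first press the raised lever of its lid down until it goes over centre and stays flat by itself, then take the loose black cap from the white tray and press it, mouth down, onto the keg's bare post until it clicks. Keep pressing after the click so that the cap is fully home, and finish while still pressing it firmly down on the post; leave everything else where it stands.

Things in the scene. Friction and masses are not known exactly. Their poses are not given: they have to be found in the camera images.
- keg: squat heavy stainless keg, 218 mm across, 200 mm tall, does not shift. Origin: centre of its underside, z up. An oval lid is in the middle of the top; two posts stand 85 mm from the axis: the bare one at +y, the other (-y) already wears a cap like the loose one. A fixed carrying handle (11 mm bar, 90 mm long) arches at +x, 89 mm from the axis, up to 242 mm above the worktop
- lid_lever (a joint): the lid's steel lever, rad: 0 = raised (54 degrees above level; springs back there if let go early), 0.95 = flat and latched. It pivots on a level line parallel to the keg's y through keg (20, 0, 216) mm and points to the keg's -x. Pressed at its pad it resists with up to about 8 to 12 N until about 0.70, then snaps down and stays
- lever_pad (a point): middle of the upper face of the lever's thumb pad, 70 mm from the pivot line; pad 30 mm along the lever, 46 mm across, 4 mm thick, with a short upturned lip at its end; moves with the lever (flat: at keg (-50, 0, 218) mm). Between pad and pivot the lever is an open loop of two side bars, so press on the pad
- post_seat: the bare post: hexagon and round flange (32 mm across) with a steel stem, 18 mm in diameter, 17.5 mm above the flange, chamfered at its top, and round it a greased, springy black O-ring (24 mm across, 6 mm thick, its middle 6.6 mm above the flange). Origin: centre of the flange's top face, on which the cap seats, 213 mm above the worktop; z up along the stem
- cap: loose black snap cap, ribbed cylinder 31 mm across, 30 mm tall, 20 g, closed on top, standing mouth down. Origin: centre of its lower rim, z up. Its mouth, 20 mm wide, has rounded lips and clears the stem by 1 mm all round. On the post its rim meets the O-ring 9 mm above the flange, resists with up to about 10 to 15 N, clicks some 5 mm above, and is home on the flange
- tray: white plastic tray of washed parts, 210 x 300 mm (its x, y), 12 mm high with a 5 mm floor and 5 mm walls, fixed. Origin: centre of its underside. The cap is in its -y half
- disconnect: grey plastic hose disconnect with a steel side spout, 31 mm in diameter, 44 mm tall, 36 mm long spout, upright on the tray, loose, to be left alone. Origin: centre of its underside
- jar_lid: bare metal screw lid of a jar, 55 mm in diameter, 14 mm tall, flat on the tray, loose, to be left alone. Origin: centre of its underside
- paper_cup: empty paper cup, 78 mm across the rim, 95 mm tall, to be left alone. Origin: centre of its underside
- mug: white ceramic mug, 82 mm across, 92 mm tall, to be left alone. Origin: centre of its underside
- water_bottle: small clear bottle of water, 60 mm across, 190 mm tall, to be left alone. Origin: centre of its underside
- spanner: steel spanner 190 mm long, lying flat, to be left alone. Origin: centre of its underside
- coffee_tin: coffee tin, 84 mm across, 115 mm tall, to be left alone. Origin: centre of its underside

How it is judged:
By the outcome, as a careful person would: the job done as asked, in the order asked, and still so for the second after the job is handed in, while the arm keeps its last pose, push and grip.
It also fails if it takes over 61 s, if anything falls off the work surface, if the arm or the gripper's body presses on something with over 40 N, if the wrist force passes 120 N, or if a joint passes its speed limit or range.

## Working session

There is one attempt and no reset: what is moved stays moved. The work goes in short steps, Python scripts to look and compute and a tool call to move; the robot and the scene stay as the last step left them, time stands still between calls to the robot, and variables do not carry over. Pictures are saved under pics/ and viewed, and the job is handed in when it is done.

Besides the shell and the picture viewer there is one more tool, called after "Request:" by a JSON object that holds its "op" and its "data", one argument or row to a line. carry_out: Moves the arm, as the interface text tells. Its arguments: {"type":"object","properties":{"motion":{"type":"array","items":{"type":"object","properties":{"offset":{"type":"array","items":{"type":"number"}},"roll":{"type":"number"}}}},"gripper":{"type":"number"}},"required":["motion"]}

```bash
mkdir -p pics; python3 - <<'E'
from plant import *
import cv2
s=state();print(s)
for n in("scene","top"):
    print(n,calibration(n))
    cv2.imwrite(f"pics/{n}0.png",grab_frame(n)[:,:,::-1])
E
```

```text
{'time_s': 0.0, 'joint_pos': array([-1.15339359e+00,  3.53639682e-01,  1.63414928e+00,  2.08671634e-06,
        1.15518144e+00, -2.43524074e-03]), 'dq': array([-0.00103804, -0.00011102,  0.00043121,  0.00019978,  0.00105612,
       -0.00030078]), 'joint_torque': array([ 3.70398709e-06, -6.05255413e+01, -3.42065406e+01,  5.16803811e-05,
        9.25630156e-03, -5.23994331e-06]), 'position': array([ 0.25464094, -0.57051185,  0.40396032]), 'orientation': array([-0.59294727,  0.38524136, -0.38442609,  0.59348059]), 'force': array([-1.28648809e-01, -2.13899460e-05, -5.95803951e-02]), 'torque': array([-0.02521706, -0.01622921, -0.019821  ]), 'grip_width': 0.08554347924256747}
scene {'vfov': 53.06527593446372, 'cx': 282.2248579471602, 'cy': 213.7022987978985, 'xyz': array([ 1.18638571, -0.78491535,  1.36068348]), 'rotation': array([ 0.8873559 ,  0.31365528, -0.11089114, -0.31925387])}
top {'vfov': 57.97284877935408, 'cx': 283.5614415118159, 'cy': 212.6256607383742, 'xyz': array([ 0.48236697, -0.02980826,  1.45294463]), 'rotation': array([ 0.70795653, -0.70439523,  0.03544657, -0.03699246])}
```

View pics/scene0.png

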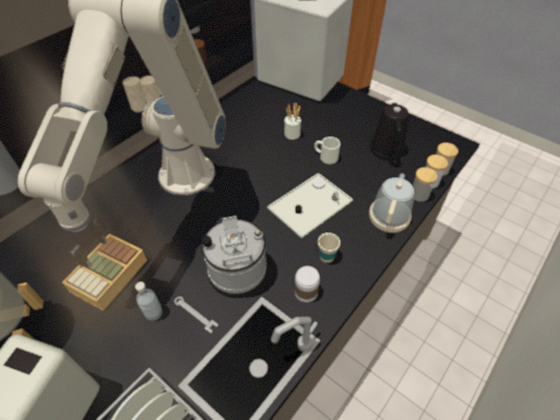

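View pics/top0.png

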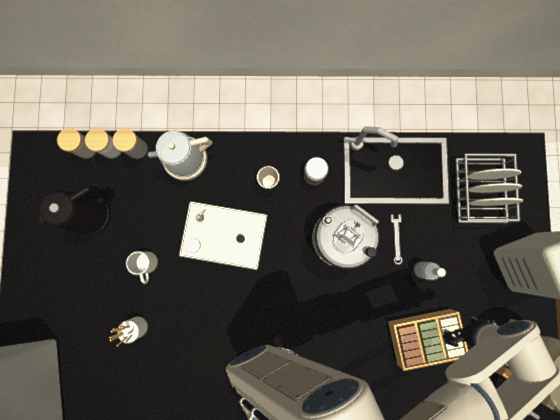

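```bash
cat > h.py <<'E'
import numpy as np, cv2
from scipy.spatial.transform import Rotation as R
from plant import *
def cam(n):
    c=calibration(n); f=210/np.tan(np.radians(c['vfov'])/2)
    return f,c['cx'],c['cy'],np.array(c['xyz']),R.from_quat(c['rotation']).as_matrix()
def ray(n,u,v):
    f,cx,cy,p,M=cam(n); d=M@np.array([(u-cx)/f,(v-cy)/f,1]); return p,d
def onz(n,u,v,z):
    p,d=ray(n,u,v); return p+d*(z-p[2])/d[2]
def proj(n,X):
    f,cx,cy,p,M=cam(n); q=M.T@(np.array(X)-p); return np.array([cx+f*q[0]/q[2],cy+f*q[1]/q[2]])
def tri(a,b):
    p1,d1=ray('scene',*a);p2,d2=ray('top',*b)
    A=np.stack([d1,-d2],1);t=np.linalg.lstsq(A,p2-p1,rcond=None)[0]
    x1=p1+t[0]*d1;x2=p2+t[1]*d2;return (x1+x2)/2,np.linalg.norm(x1-x2)
def crop(img,x0,y0,w,h,k,fn):
    c=cv2.resize(img[y0:y0+h,x0:x0+w],None,fx=k,fy=k,interpolation=cv2.INTER_CUBIC)
    cv2.imwrite(fn,c)
E
python3 - <<'E'
from h import *
t=cv2.imread('pics/top0.png');s=cv2.imread('pics/scene0.png')
crop(t,300,190,95,90,6,'pics/t_keg.png')
crop(s,190,205,90,95,6,'pics/s_keg.png')
crop(t,170,190,110,90,6,'pics/t_tray.png')
crop(s,260,165,100,80,6,'pics/s_tray.png')
s0=state();print(R.from_quat(s0['orientation']).as_matrix())
print(proj('scene',s0['position']),proj('top',s0['position']))
E
```

```text
[[ 4.07543359e-01 -4.85900875e-04  9.13185728e-01]
 [-9.13184987e-01  1.16422562e-03  4.07543648e-01]
 [-1.26118003e-03 -9.99999204e-01  3.07550349e-05]]
[ 76.4295195  223.18877359] [485.06535837 337.83137586]
```

View pics/t_keg.png

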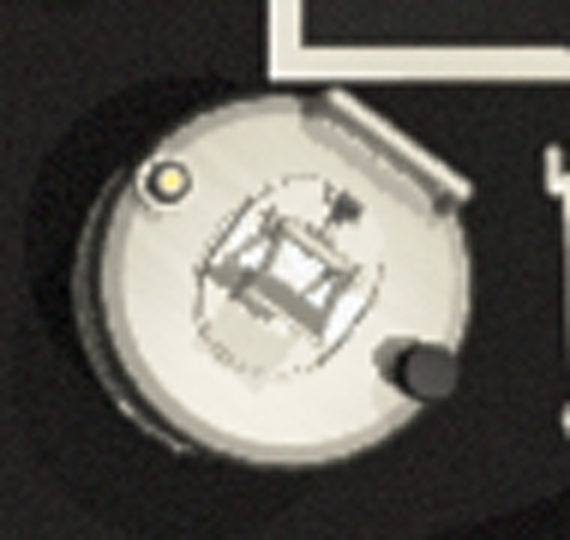

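View pics/s_keg.png

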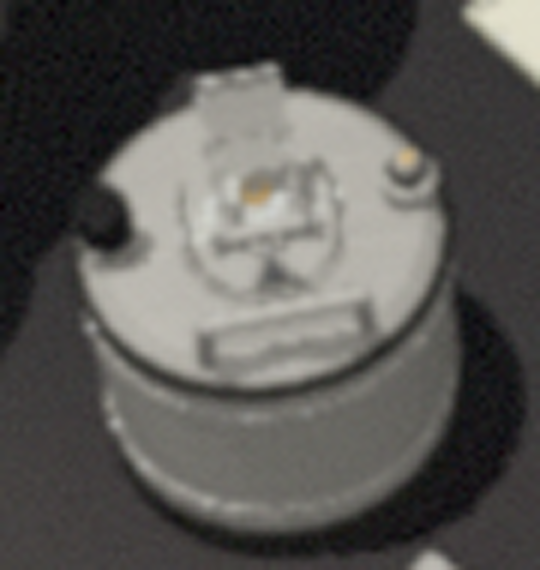

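View pics/t_tray.png

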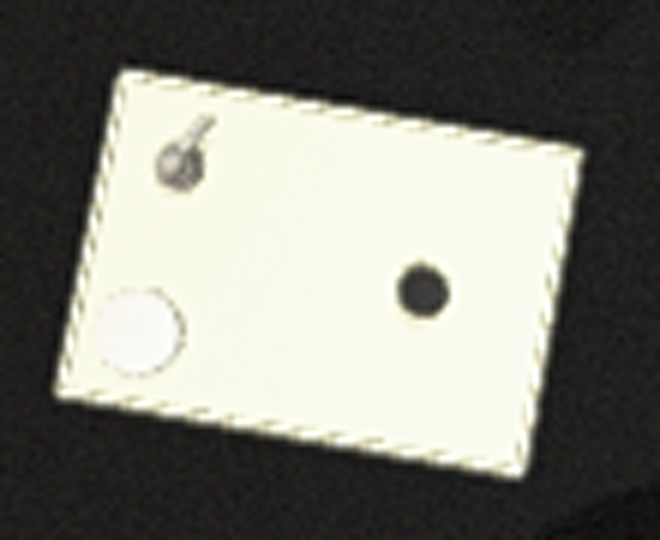

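View pics/s_tray.png

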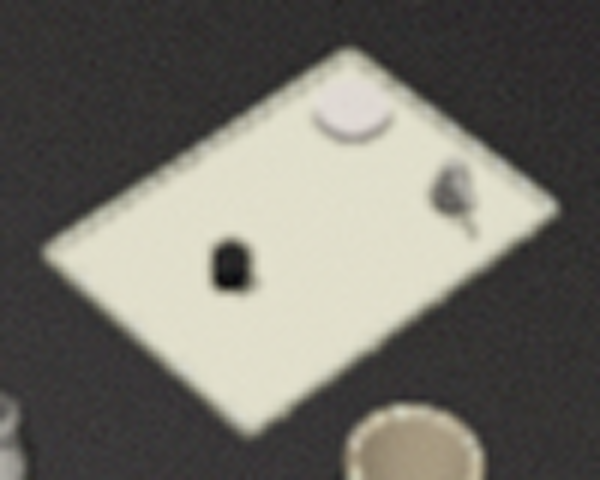

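```bash
python3 - <<'E'
from h import *
def cen(img,x0,y0,w,h,f):
    g=cv2.cvtColor(img,cv2.COLOR_BGR2GRAY).astype(float)[y0:y0+h,x0:x0+w]
    W=f(g); ys,xs=np.mgrid[y0:y0+h,x0:x0+w]
    return (W*xs).sum()/W.sum(),(W*ys).sum()/W.sum(),W.sum()
t=cv2.imread('pics/top0.png');s=cv2.imread('pics/scene0.png')
# loose cap
a=cen(t,231,229,20,20,lambda g:np.clip((230-g)/190,0,1)*(g<215)); 
b=cen(s,290,200,18,18,lambda g:np.clip((205-g)/180,0,1)*(g<170))
print(a,b,onz('top',*a[:2],.022),onz('scene',*b[:2],.02),tri(b[:2],a[:2]))
# keg ellipse top view: bright
g=cv2.cvtColor(t,cv2.COLOR_BGR2GRAY)
m=np.zeros_like(g);m[200:272,305:382]=(g[200:272,305:382]>95)
# remove handle/sink
c=max(cv2.findContours(m,cv2.RETR_EXTERNAL,cv2.CHAIN_APPROX_NONE)[0],key=cv2.contourArea)
print(cv2.boundingRect(c),cv2.fitEllipse(c))
v=cv2.cvtColor(m*255,cv2.COLOR_GRAY2BGR);crop(v,300,190,95,90,6,'pics/m.png')
def P(X,Y,x0,y0): return ((X+.5)/6-.5+x0,(Y+.5)/6-.5+y0)
tp=P(168,182,300,190);tc=P(432,372,300,190)
sp=P(407,160,190,205);sc=P(103,207,190,205)
print('post top',onz('top',*tp,.2305),onz('scene',*sp,.2305),tri(sp,tp))
print('cap top',onz('top',*tc,.243),onz('scene',*sc,.243),tri(sc,tc))
E
```

```text
(np.float64(240.0207353569902), np.float64(238.0932022231723), np.float64(49.242105263157896)) (np.float64(298.10968404829174), np.float64(209.13678397123041), np.float64(43.25555555555556)) [0.53220976 0.13733991 0.022     ] [0.53239572 0.13963488 0.02      ] (array([0.53275932, 0.13786702, 0.02177415]), np.float64(0.001467310578399827))
(317, 205, 62, 63) ((346.93988037109375, 235.62503051757812), (58.69948196411133, 62.4771614074707), 40.78387451171875)
post top [ 0.58508267 -0.16933122  0.2305    ] [ 0.58791717 -0.16906885  0.2305    ] (array([ 0.58606681, -0.16878064,  0.22858088]), np.float64(0.002253092967314684))
cap top [ 0.4838883  -0.30684021  0.243     ] [ 0.48663132 -0.30471325  0.243     ] (array([ 0.48510836, -0.30566762,  0.24278086]), np.float64(0.003411370039740066))
```

View pics/m.png

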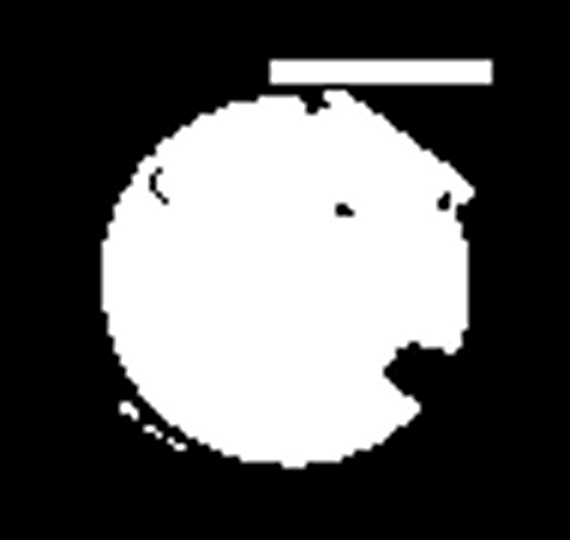

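```bash
cat >> h.py <<'E'
C=np.array([.5358,-.2375]);PSI=np.radians(-36.4)
def K(x,y,C=C): # keg mm->world xy
    c,s=np.cos(PSI),np.sin(PSI); return C+np.array([c*x-s*y,s*x+c*y])/1000
def off(target,yaw=None):
    s=state();M=R.from_quat(s['orientation']).as_matrix()
    o=M.T@(np.array(target)-s['position'])*1000
    r=None
    if yaw is not None:
        cur=np.arctan2(M[1,0],M[0,0]); r=-((yaw-cur+np.pi)%(2*np.pi)-np.pi)
    return np.round(o,1),r
E
python3 - <<'E'
from h import *
print(off([*K(12,0),.51],np.radians(53.6)))
E
```

```text
(array([-179.2, -105.7,  398.4]), np.float64(-2.0865301958977245))
```

Request:
{"op": "carry_out", "data": {
  "gripper": 0,
  "motion": [
    {"offset": [0,-45,0],"roll": -0.18},
    {"offset": [-15,-90,30],"roll": -0.36},
    {"offset": [-35,-106,85],"roll": -0.54},
    {"offset": [-60,-106,140],"roll": -0.72},
    {"offset": [-85,-106,195],"roll": -0.9},
    {"offset": [-110,-106,250],"roll": -1.08},
    {"offset": [-135,-106,305],"roll": -1.26},
    {"offset": [-160,-106,355],"roll": -1.44}
  ]
}}

```text
time_s: 1.1
position: [0.5148, -0.2781, 0.5104]
orientation: [-0.699, -0.104, 0.104, 0.7]
force: [-0.3, -0.9, -0.5]
grip_width: 0.0
```

```bash
python3 - <<'E'
from h import *
s=state();print(s['position'],s['joint_pos'],off([*K(12,0),.51],np.radians(53.6)))
E
```

```text
[ 0.51479845 -0.27813892  0.51039729] [-4.97930117e-01  2.08193133e-01  1.59364279e+00  3.94960067e-05
  1.34012605e+00 -7.93178271e-01] (array([39.1,  0.4, 23.1]), np.float64(-0.6402573284517725))
```

Request:
{"op": "carry_out", "data": {
  "motion": [
    {"offset": [15,0,10],"roll": -0.18},
    {"offset": [30,0,18],"roll": -0.36},
    {"offset": [39,0,23],"roll": -0.54},
    {"offset": [39,0,23],"roll": -0.64},
    {"offset": [39,0,23],"roll": -0.64},
    {"offset": [39,0,23],"roll": -0.64}
  ]
}}

```text
time_s: 1.85
position: [0.5444, -0.2468, 0.5105]
orientation: [-0.632, -0.316, 0.316, 0.633]
force: [0.2, 0.0, -1.0]
grip_width: -0.0
```

```bash
python3 - <<'E'
from h import *
s=state();M=R.from_quat(s['orientation']).as_matrix();print(s['position'],M.round(3),s['force'])
i=grab_frame('scene')[:,:,::-1].copy();crop(i,170,130,130,140,4,'pics/s1.png')
d=[]
for a in np.radians([54.4,48,40,30,20,10,3,0,-1]):
    x=20-74*np.cos(a)+2*np.sin(a)+11; z=216+74*np.sin(a)+2*np.cos(a)
    print(round(np.degrees(a)),round(x,1),round(z,1),off([*K(x,0),z/1000+.173])[0])
E
```

```text
[ 0.54441668 -0.24684145  0.5104872 ] [[ 0.601 -0.    -0.8  ]
 [ 0.8    0.     0.601]
 [-0.    -1.     0.   ]] [ 0.16719221  0.03001266 -1.00125247]
54 -10.5 277.3 [ 2.3 60.2 23. ]
48 -17.0 272.3 [ 2.2 65.2 29.5]
40 -24.4 265.1 [ 2.2 72.5 36.9]
30 -32.1 254.7 [ 2.1 82.8 44.6]
20 -37.9 243.2 [ 2.  94.4 50.3]
10 -41.5 230.8 [  2.  106.8  54. ]
3 -42.8 221.9 [  2.  115.7  55.3]
0 -43.0 218.0 [  2.  119.6  55.5]
-1 -43.0 216.7 [  2.  120.9  55.5]
```

View pics/s1.png

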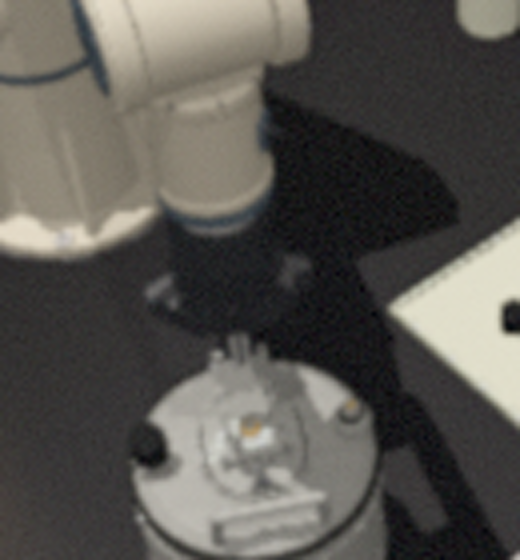

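Request:
{"op": "carry_out", "data": {
  "motion": [
    {"offset": [2,25,2]},
    {"offset": [2,50,5]},
    {"offset": [2,60,14]},
    {"offset": [2,60,20]},
    {"offset": [2,63,26]},
    {"offset": [2,66,30]},
    {"offset": [2,70,34]},
    {"offset": [2,73,37]}
  ]
}}

```text
validation failed for argument at $.mo...
```

```bash
python3 - <<'E'
from h import *
s=state();print(s['position'],s['force'])
i=grab_frame('scene')[:,:,::-1].copy();crop(i,190,170,90,100,6,'pics/s2.png')
E
```

```text
[ 0.54439397 -0.24689797  0.51056662] [-1.17064302 -0.00697163 -0.28446838]
```

View pics/s2.png

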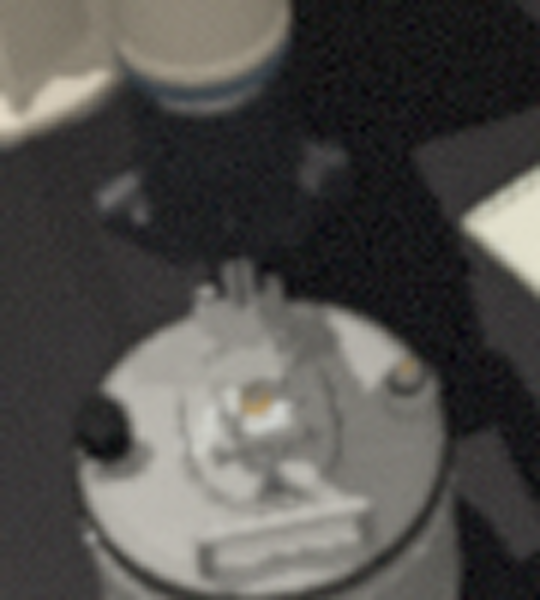

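```bash
python3 - <<'E'
from h import *
p=state()['position']-[0,0,.173]
u=proj('scene',p);print((u-[190,170]+.5)*6, (proj('scene',[*K(-29,0),.285])-[190,170]+.5)*6,(proj('scene',[*K(-19.5,0),.274])-[190,170]+.5)*6,(proj('scene',[*K(0,85),.2305])-[190,170]+.5)*6)
E
```

```text
[237.23057698 296.869453  ] [237.35417099 298.97302725] [242.31298298 324.66183251] [405.22628085 369.01600488]
```

Request:
{"op": "carry_out", "data": {
  "motion": [
    {"offset": [2,25,2],"roll": 0},
    {"offset": [2,45,4],"roll": 0},
    {"offset": [2,52,6],"roll": 0},
    {"offset": [2,52,6],"roll": 0}
  ]
}}

```text
time_s: 2.45
position: [0.5408, -0.2416, 0.4587]
orientation: [-0.632, -0.317, 0.317, 0.632]
force: [-0.0, -0.0, 1.1]
grip_width: 0.0002
```

```bash
python3 - <<'E'
from h import *
s=state();print(s['position'],s['force'])
i=grab_frame('scene')[:,:,::-1].copy();crop(i,190,170,90,100,6,'pics/s3.png')
p=s['position']-[0,0,.173]
print((proj('scene',p)-[190,170]+.5)*6)
E
```

```text
[ 0.54082671 -0.24161858  0.4586986 ] [-0.01876714 -0.0458459   1.12495907]
[248.294159   348.15290684]
```

View pics/s3.png

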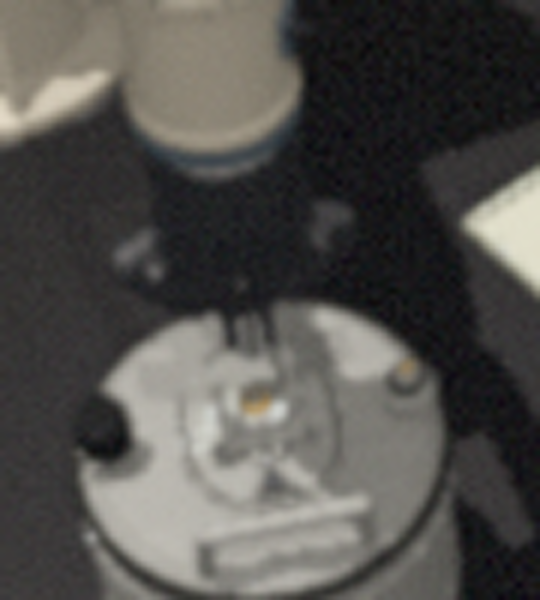

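Request:
{"op": "carry_out", "data": {
  "motion": [
    {"offset": [0,7,8],"roll": 0},
    {"offset": [0,8,17],"roll": 0},
    {"offset": [0,13,23],"roll": 0},
    {"offset": [0,20,31],"roll": 0},
    {"offset": [0,25,35],"roll": 0},
    {"offset": [0,31,39],"roll": 0},
    {"offset": [0,31,39],"roll": 0}
  ]
}}

```text
time_s: 3.38
position: [0.5096, -0.218, 0.4283]
orientation: [0.633, 0.317, -0.316, -0.632]
force: [-0.4, 0.2, 6.8]
grip_width: 0.0001
```

```bash
python3 - <<'E'
from h import *
s=state();print(s['position'],s['force'])
i=grab_frame('scene')[:,:,::-1].copy();crop(i,190,170,90,100,6,'pics/s4.png')
E
```

```text
[ 0.50956252 -0.21797781  0.42830819] [-0.35317023  0.21381787  6.7904826 ]
```

View pics/s4.png

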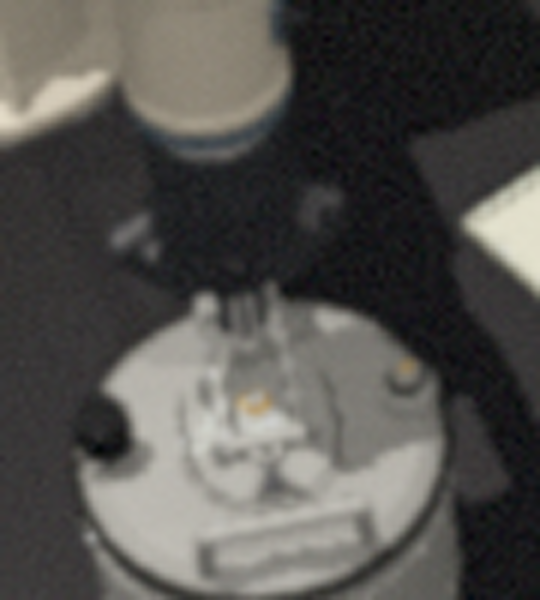

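Request:
{"op": "carry_out", "data": {
  "motion": [
    {"offset": [0,6,3],"roll": 0},
    {"offset": [0,12,5],"roll": 0},
    {"offset": [0,18,7],"roll": 0},
    {"offset": [0,24,9],"roll": 0},
    {"offset": [0,29,10],"roll": 0},
    {"offset": [0,33,10],"roll": 0},
    {"offset": [0,36,10],"roll": 0},
    {"offset": [0,36,10],"roll": 0}
  ]
}}

```text
time_s: 4.42
position: [0.5017, -0.2123, 0.392]
orientation: [-0.632, -0.317, 0.317, 0.632]
force: [-1.7, 0.1, 4.3]
grip_width: 0.0002
```

```bash
python3 - <<'E'
from h import *
s=state();print(s['position'],s['force'])
i=grab_frame('scene')[:,:,::-1].copy();crop(i,190,170,90,100,6,'pics/s5.png')
E
```

```text
[ 0.50168224 -0.21228402  0.39195002] [-1.71566225  0.07504864  4.29470346]
```

View pics/s5.png

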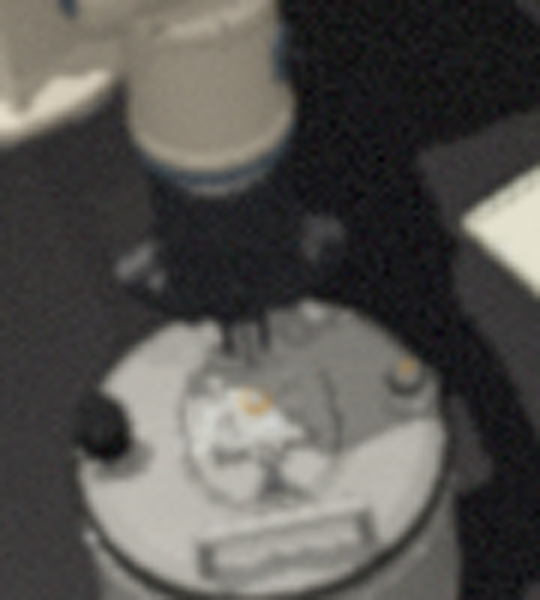

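Request:
{"op": "carry_out", "data": {
  "motion": [
    {"offset": [0,2,0],"roll": 0},
    {"offset": [0,3,0],"roll": 0},
    {"offset": [0,3,0],"roll": 0}
  ]
}}

```text
time_s: 4.85
position: [0.5016, -0.2122, 0.3916]
orientation: [0.633, 0.317, -0.316, -0.632]
force: [-10.4, 4.7, 28.5]
grip_width: 0.0005
```

Request:
{"op": "carry_out", "data": {
  "gripper": 70,
  "motion": [
    {"offset": [0,-30,0],"roll": 0},
    {"offset": [0,-80,0],"roll": 0},
    {"offset": [60,-90,0],"roll": 0},
    {"offset": [120,-90,0],"roll": 0},
    {"offset": [180,-90,0],"roll": 0},
    {"offset": [180,-90,0],"roll": 0}
  ]
}}

```text
time_s: 5.6
position: [0.6113, -0.0649, 0.4781]
orientation: [-0.631, -0.318, 0.318, 0.632]
force: [-0.5, -0.8, -0.6]
grip_width: 0.0699
```

```bash
python3 - <<'E'
from h import *
s=state();print(s['position'],s['force'],s['grip_width'])
i=grab_frame('scene')[:,:,::-1].copy();crop(i,190,170,90,100,6,'pics/s6.png')
cv2.imwrite('pics/scene6.png',i)
i=grab_frame('top')[:,:,::-1].copy();crop(i,300,190,95,90,6,'pics/t6.png');cv2.imwrite('pics/top6.png',i)
E
```

```text
[ 0.6112951  -0.06491782  0.4781102 ] [-0.49036426 -0.80301119 -0.60273744] 0.06986408936114091
```

View pics/s6.png

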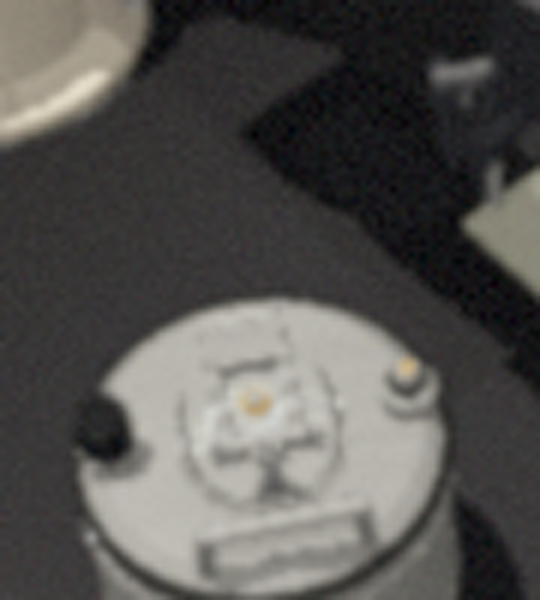

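View pics/t6.png

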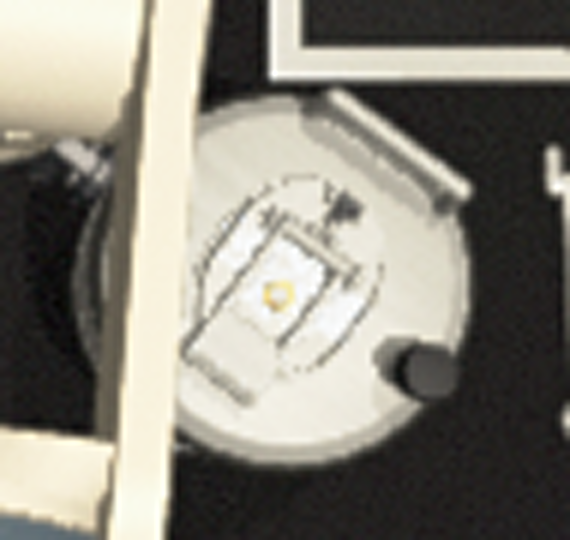

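```bash
python3 - <<'E'
from h import *
print(off([.5324,.138,.30],np.radians(53.6)),off([.5324,.138,.18]))
E
```

```text
(array([118.9, 178.2, 184.6]), np.float64(-0.004990047950936383)) (array([119. , 298.2, 184.6]), None)
```

Request:
{"op": "carry_out", "data": {
  "motion": [
    {"offset": [28,0,46],"roll": 0},
    {"offset": [57,0,92],"roll": 0},
    {"offset": [86,20,138],"roll": 0},
    {"offset": [112,70,175],"roll": 0},
    {"offset": [119,125,184],"roll": 0},
    {"offset": [119,170,184],"roll": 0},
    {"offset": [119,178,184],"roll": 0},
    {"offset": [119,178,184],"roll": 0}
  ]
}}

```text
time_s: 6.7
position: [0.5337, 0.1366, 0.3015]
orientation: [0.632, 0.317, -0.316, -0.632]
force: [0.9, -0.0, 0.8]
grip_width: 0.0703
```

```bash
python3 - <<'E'
from h import *
s=state();print(s['position'],s['force'],s['grip_width'])
i=grab_frame('scene')[:,:,::-1].copy();crop(i,250,150,110,90,6,'pics/s7.png')
print(off([.5324,.138,.18]))
p=s['position'];
print((proj('scene',p-[0,0,.17])-[250,150]+.5)*6)
E
```

```text
[0.53374094 0.13662478 0.30149155] [ 0.86738581 -0.02265677  0.84913856] 0.07026938353056035
(array([ -0.3, 122.3,   2.3]), None)
[296.00857135 252.6350757 ]
```

View pics/s7.png

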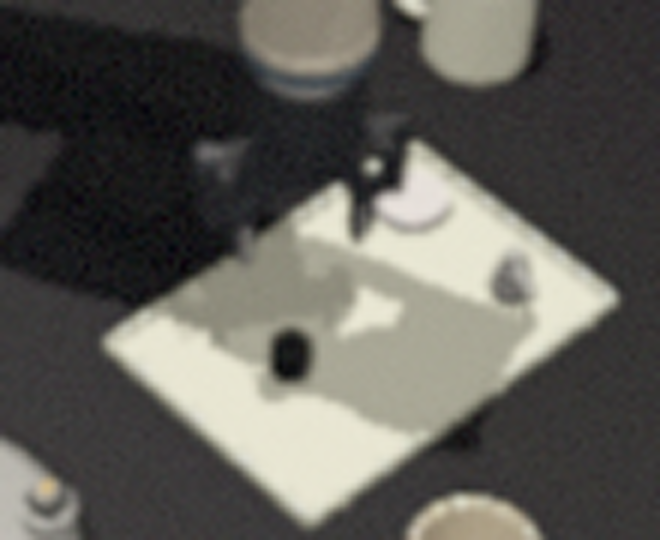

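Request:
{"op": "carry_out", "data": {
  "motion": [
    {"offset": [0,40,2],"roll": 0},
    {"offset": [0,80,2],"roll": 0},
    {"offset": [0,108,2],"roll": 0},
    {"offset": [0,121,2],"roll": 0},
    {"offset": [0,121,2],"roll": 0},
    {"offset": [0,121,2],"roll": 0}
  ]
}}

```text
time_s: 7.5
position: [0.5325, 0.1387, 0.1812]
orientation: [0.632, 0.318, -0.316, -0.632]
force: [0.1, 0.1, 0.7]
grip_width: 0.0698
```

```bash
python3 - <<'E'
from h import *
s=state();print(s['position'],s['force'],s['grip_width'])
i=grab_frame('scene')[:,:,::-1].copy();crop(i,250,150,110,90,6,'pics/s8.png')
E
```

```text
[0.53249922 0.1386981  0.1811501 ] [0.09590438 0.07635488 0.71484751] 0.06978466881472802
```

View pics/s8.png

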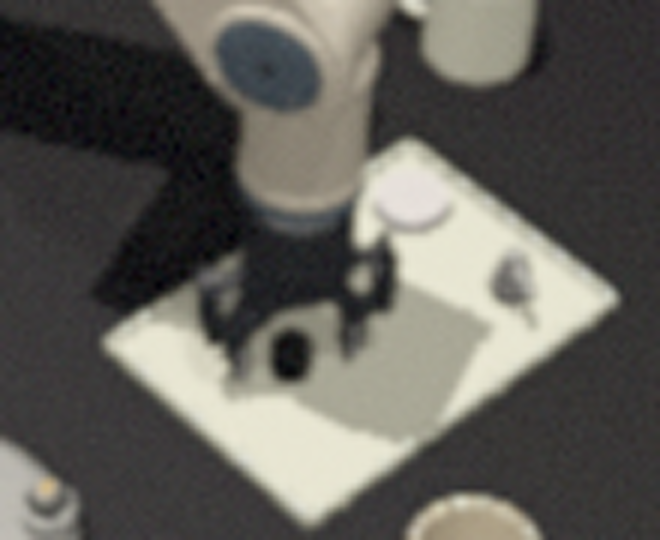

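Request:
{"op": "carry_out", "data": {
  "gripper": 0,
  "motion": [
    {"offset": [0,0,0],"roll": 0},
    {"offset": [0,0,0],"roll": 0},
    {"offset": [0,0,0],"roll": 0},
    {"offset": [0,0,0],"roll": 0},
    {"offset": [0,0,0],"roll": 0},
    {"offset": [0,0,0],"roll": 0},
    {"offset": [0,0,0],"roll": 0}
  ]
}}

```text
time_s: 8.43
position: [0.5318, 0.1386, 0.1804]
orientation: [0.632, 0.317, -0.317, -0.632]
force: [-1.5, -0.1, 7.2]
grip_width: 0.0297
```

Request:
{"op": "carry_out", "data": {
  "motion": [
    {"offset": [0,-20,0],"roll": 0},
    {"offset": [0,-70,0],"roll": 0},
    {"offset": [0,-130,0],"roll": 0},
    {"offset": [0,-190,0],"roll": 0},
    {"offset": [0,-245,0],"roll": 0},
    {"offset": [0,-270,0],"roll": 0},
    {"offset": [0,-270,0],"roll": 0}
  ]
}}

```text
time_s: 9.3
position: [0.5319, 0.1387, 0.4519]
orientation: [0.632, 0.318, -0.315, -0.632]
force: [0.2, -0.1, -0.8]
grip_width: 0.0297
```

```bash
python3 - <<'E'
from h import *
s=state();print(s['position'],s['force'],s['grip_width'])
i=grab_frame('scene')[:,:,::-1].copy();crop(i,230,80,130,140,4,'pics/s9.png')
print(off([.5862,-.1691,.435],np.radians(53.6)))
E
```

```text
[0.53194665 0.13869627 0.45188152] [ 0.19190984 -0.09139693 -0.79129517] 0.029702894962746203
(array([-213.8,   15. , -228. ]), np.float64(-0.006389034447664699))
```

View pics/s9.png

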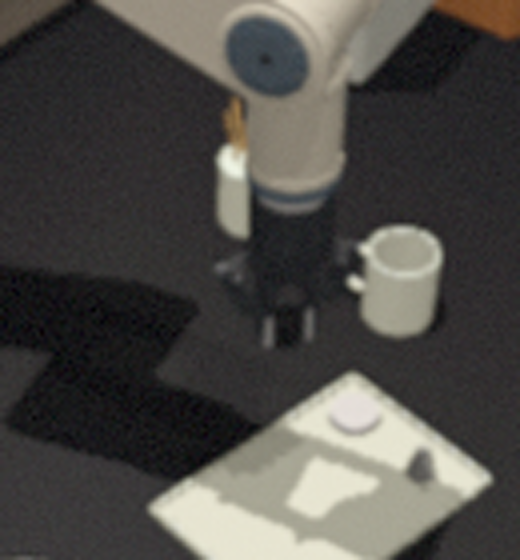

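Request:
{"op": "carry_out", "data": {
  "motion": [
    {"offset": [-40,2,-42],"roll": 0},
    {"offset": [-80,4,-85],"roll": 0},
    {"offset": [-120,6,-128],"roll": 0},
    {"offset": [-160,8,-170],"roll": 0},
    {"offset": [-195,10,-208],"roll": 0},
    {"offset": [-214,12,-228],"roll": 0},
    {"offset": [-214,15,-228],"roll": 0},
    {"offset": [-214,15,-228],"roll": 0}
  ]
}}

```text
time_s: 10.35
position: [0.5857, -0.1687, 0.4329]
orientation: [-0.631, -0.316, 0.317, 0.633]
force: [0.5, 0.4, 0.3]
grip_width: 0.0295
```

```bash
python3 - <<'E'
from h import *
s=state();print(s['position'],s['force'],s['grip_width'])
i=grab_frame('scene')[:,:,::-1].copy();crop(i,220,190,70,80,7,'pics/s10.png');cv2.imwrite('pics/scene10.png',i)
p=s['position']
for z in (.1754,.1454): print((proj('scene',p-[0,0,z])-[220,190]+.5)*7)
print((proj('scene',[*p[:2],.2305])-[220,190]+.5)*7)
E
```

```text
[ 0.58572617 -0.16865518  0.43291269] [0.5298345  0.37644807 0.2963272 ] 0.029466349463065436
[260.10485371 254.97915118]
[257.31063461 215.4930566 ]
[262.54271712 289.42945797]
```

View pics/s10.png

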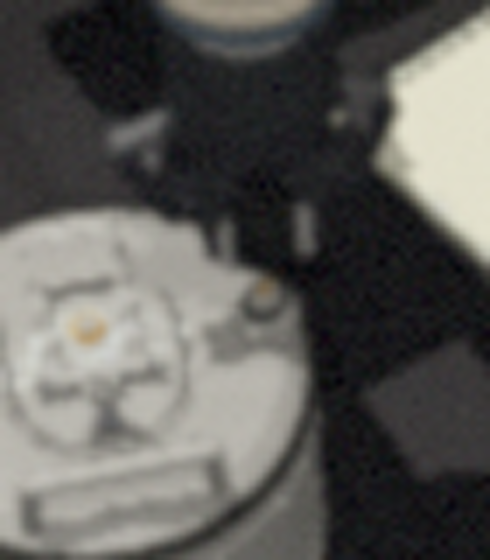

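```bash
python3 - <<'E'
from h import *
a=np.mean([grab_frame('scene')[:,:,::-1].astype(float) for _ in range(16)],0)
np.save('a10.npy',a)
s=state();print(s['position'],s['time_s'])
b=np.clip(255*(a/255)**.5,0,255).astype(np.uint8)
crop(b,240,205,40,40,14,'pics/s11.png')
p=s['position']
f=lambda q:(q-[240,205]+.5)*14
for z in (.1754,.1454): print(f(proj('scene',p-[0,0,z])))
print(f(proj('scene',[*K(0,85),.2305])),f(proj('scene',[*K(0,85),.213])))
E
```

```text
[ 0.58619205 -0.16935536  0.43469377] 11.2
[239.42269705 298.13540342]
[233.81319608 219.02256961]
[245.52798865 371.03734471] [248.60757192 414.59450507]
```

View pics/s11.png

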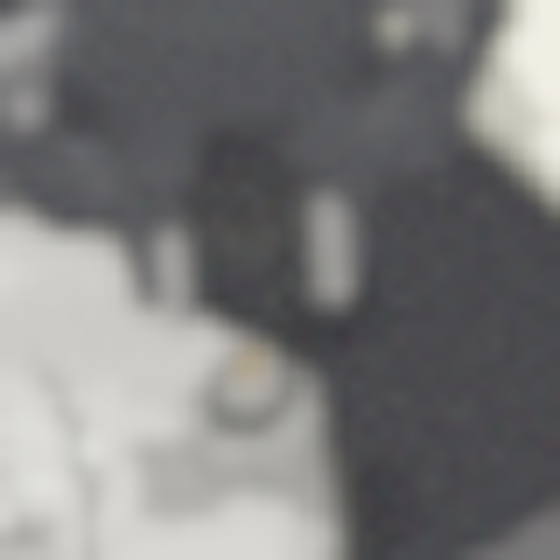

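```bash
python3 - <<'E'
from h import *
p=state()['position'];f=lambda q:(q-[240,205]+.5)*14
for z in (.173,.16,.15): print(z,f(proj('scene',np.array([*(p[:2]+K(11,0)-C),p[2]-z]))),f(proj('scene',np.array([*(p[:2]+K(11,22)-C),p[2]-z]))),f(proj('scene',np.array([*(p[:2]+K(11,-22)-C),p[2]-z]))))
for n,d in(('kx',K(1,0)-C),('ky',K(0,1)-C)): print(n,f(proj('scene',p+[*d,-.17]))-f(proj('scene',p-[0,0,.17])))
a=np.load('a10.npy').mean(2)
np.set_printoptions(linewidth=250)
print(a[216:240,248:270].astype(int))
E
```

```text
0.173 [249.12126407 327.61029803] [340.22121358 308.98717565] [157.54436757 346.33092037]
0.16 [246.76916919 293.65530069] [338.53789811 274.98578882] [154.516479   312.42327007]
0.15 [244.93638969 267.19717449] [337.22628357 248.49241055] [152.15703311 286.0011398 ]
kx [0.91907328 3.23369414]
ky [ 4.13921523 -0.84075342]
[[ 33  32  33  33  33  30  22  18  20  19  20  21  25  29  32  33  31  32  31  31  30  33]
 [ 34  33  34  35  33  29  22  19  20  19  20  20  21  25  29  31  32  32  31  27  27  27]
 [ 35  32  30  33  30  25  21  22  21  24  22  19  21  27  37  45  37  32  29  25  23  22]
 [ 33  33  30  31  30  23  20  20  21  20  24  21  23  32  58  71  55  34  27  22  22  22]
 [ 32  33  32  35  36  28  21  23  21  21  23  22  24  36  68  89  71  41  25  24  21  23]
 [ 48  36  39  55  60  38  26  24  25  23  24  26  23  34  70  94  78  44  27  22  24  21]
 [ 85  48  49  77  86  54  28  24  27  25  26  25  23  33  68  93  80  47  28  23  23  23]
 [118  66  53  85  94  62  29  22  23  25  25  23  19  32  64  90  81  47  25  22  22  22]
 [138  85  56  84  96  65  29  21  22  22  22  2
[... 708 characters left out ...]
1  98 108 115 112  98  74  70  58  33  22  24  22  22  22  21]
 [173 165 163 162 154 135 104  86 101 109 105  90  78  87  72  36  22  22  22  23  26  23]
 [176 173 173 169 157 136 106  74  74  81  79  75  90 104  85  44  22  23  25  21  23  23]
 [177 174 172 170 158 136 112  85  72  71  73  90 109 110  85  44  24  22  20  24  22  24]
 [173 159 148 144 136 122 114 112 110 106 107 113 117 108  83  46  24  23  22  22  22  24]
 [169 149 128 122 122 115 112 120 123 119 116 115 113 103  86  53  28  22  21  20  23  21]
 [172 158 130 121 121 117 110 112 114 111 108 110 110 102  91  60  32  22  18  18  20  20]
 [175 165 136 122 122 120 115 111 112 115 110 108 107 103  97  69  36  20  16  18  18  21]]
```

Request:
{"op": "carry_out", "data": {
  "motion": [
    {"offset": [-0.8,12,0],"roll": 0},
    {"offset": [-0.8,24,0],"roll": 0},
    {"offset": [-0.8,24,0],"roll": 0},
    {"offset": [-0.8,24,0],"roll": 0},
    {"offset": [-0.8,24,0],"roll": 0}
  ]
}}

```text
time_s: 11.82
position: [0.5859, -0.17, 0.411]
orientation: [0.632, 0.317, -0.317, -0.632]
force: [-0.2, 0.6, 0.4]
grip_width: 0.0291
```

```bash
python3 - <<'E'
from h import *
a=np.mean([grab_frame('scene')[:,:,::-1].astype(float) for _ in range(16)],0)
np.save('a11.npy',a)
s=state();print(s['position'],s['time_s'],s['force'])
b=np.clip(255*(a/255)**.5,0,255).astype(np.uint8)
crop(b,220,205,60,40,13,'pics/s12.png')
E
```

```text
[ 0.58571109 -0.16994451  0.41066132] 12.625 [-0.23295507 -0.01484288 -0.80643373]
```

View pics/s12.png

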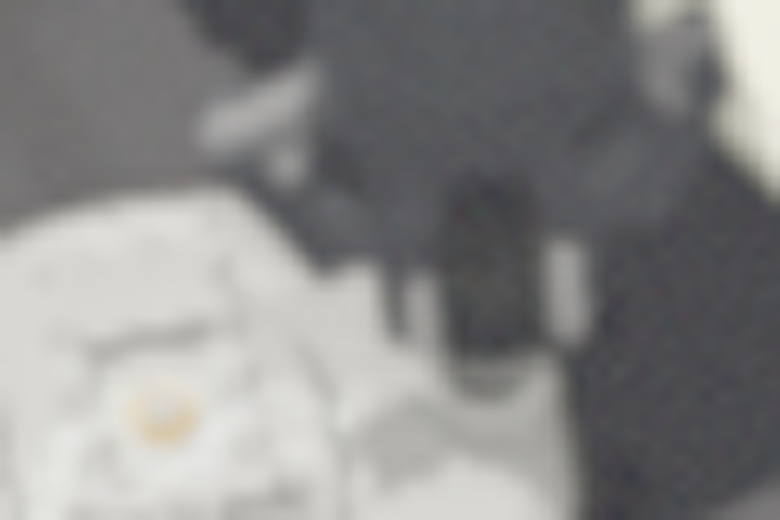

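```bash
python3 - <<'E'
from h import *
np.set_printoptions(linewidth=250)
a=np.load('a11.npy').mean(2);print(np.arange(252,264));print(np.c_[np.arange(226,244),a[226:244,252:264].astype(int)])
b=np.load('a10.npy').mean(2);print(np.c_[np.arange(226,244),b[226:244,252:264].astype(int)])
p=state()['position'];print(p)
d=K(1,0)-C
def pr(xy,kx,z): return proj('scene',[*(xy+d*kx),z]).round(2)
for kx,z in((15.5,p[2]-.1754),(14.5,p[2]-.1754),(15.5,p[2]-.1744)):print('cap',pr(p[:2],kx,z))
for kx,z in((12,.2196),(11.5,.218),(9,.2166),(16,.213),(0,.2305),(9,.2305),(-9,.2305),(9,.2226)):print('post',kx,z,pr(K(0,85),kx,z))
E
```

```text
[252 253 254 255 256 257 258 259 260 261 262 263]
[[226  63  45  27  25  24  25  27  24  24  38  74  96]
 [227  86  57  28  23  25  25  26  26  23  36  72  94]
 [228  95  64  29  22  23  26  24  23  23  32  67  91]
 [229  96  69  33  19  22  23  23  22  21  31  61  86]
 [230  96  72  34  20  22  21  21  20  19  26  51  70]
 [231 102  77  41  22  21  21  18  24  27  31  36  44]
 [232 122  94  59  36  35  32  35  41  47  57  48  30]
 [233 143 112  75  54  55  56  59  64  71  82  66  34]
 [234 147 126  92  61  54  57  59  67  89 104  83  42]
 [235 130 127 110  85  71  67  72  90 110 111  84  42]
 [236 111 114 113 111 108 106 107 113 117 109  82  46]
 [237 116 111 109 113 118 118 117 117 113 103  87  53]
 [238 122 117 109 107 110 111 109 110 110 102  92  62]
 [239 123 122 120 118 111 108 107 108 107 104  97  69]
 [240 122 128 143 150 135 127 123 117 113 110 103  77]
 [241 136 148 165 171 166 162 153 137 125 115 106  83]
 [242 165 169 175 176 176 175 171 163 149 126 110  91]
 [243 177 177 178 178 179 179 178 175 164 142 120  94]]
[[226  97  71  36  21  19  21  21  24  18  25  40  56]
 [22
[... 573 characters left out ...]
19 116 115 113 103  86  53]
 [238 121 117 110 112 114 111 108 110 110 102  91  60]
 [239 122 120 115 111 112 115 110 108 107 103  97  69]
 [240 121 121 120 125 136 144 137 130 122 112 102  76]
 [241 130 132 135 147 163 168 165 162 149 126 111  84]
 [242 157 162 165 168 174 175 175 172 163 147 133 103]
 [243 174 176 177 178 178 178 178 175 166 155 144 116]]
[ 0.58571109 -0.16994451  0.41066132]
cap [257.7  233.81]
cap [257.63 233.57]
cap [257.69 233.63]
post 12 0.2196 [257.95 235.71]
post 11.5 0.218 [257.94 235.87]
post 9 0.2166 [257.79 235.54]
post 16 0.213 [258.29 237.79]
post 0 0.2305 [257.04 231.  ]
post 9 0.2305 [257.62 233.07]
post -9 0.2305 [256.46 228.95]
post 9 0.2226 [257.72 234.48]
```

```bash
python3 - <<'E'
from h import *
np.set_printoptions(linewidth=250)
d=K(1,0)-C
def pr(xy,kx,z): return proj('scene',[*(np.array(xy)+d*kx),z]).round(2)
s=(cv2.imread('pics/scene0.png').astype(float).mean(2)+cv2.imread('pics/scene6.png').astype(float).mean(2))/2
s=cv2.imread('pics/scene0.png').astype(float).mean(2)
g=(.5320,.1386)
for kx,z in((15.5,.005),(-15.5,.035),(0,.035)):print(kx,z,pr(g,kx,z))
print(np.c_[np.arange(202,218),s[202:218,291:307].astype(int)])
a=np.load('a11.npy').mean(2)
for kx,z in((15.5,.213),(-15.5,.243),(15.5,.243)):print(kx,z,pr(K(0,-85),kx,z))
print(np.c_[np.arange(230,250),a[230:250,198:218].astype(int)])
E
```

```text
15.5 0.005 [298.8 214.3]
-15.5 0.035 [296.97 204.16]
0 0.035 [298.  206.9]
[[202 216 217 217 216 216 216 216 217 217 217 216 216 216 216 216 215]
 [203 217 217 215 218 218 216 212 211 211 215 218 217 216 216 216 216]
 [204 217 217 216 216 213 199 178 168 177 198 212 216 217 217 216 217]
 [205 217 216 216 209 187 152 112  95 114 147 184 209 217 216 216 216]
 [206 216 218 215 201 151  85  51  42  50  86 143 192 215 218 217 216]
 [207 216 217 215 197 124  44  37  37  40  51 117 181 211 217 217 217]
 [208 216 217 215 194 117  39  43  38  39  44 102 173 213 218 217 216]
 [209 216 216 214 189 113  43  41  37  36  47 106 175 211 217 217 217]
 [210 216 217 214 192 114  37  31  27  28  36  98 169 208 218 218 216]
 [211 217 217 215 194 117  26  21  21  14  41  94 153 194 214 216 216]
 [212 216 216 216 199 142  66  27  27  32  61 111 158 191 213 217 217]
 [213 217 216 216 210 186 143 123 120 114 121 153 183 205 217 217 217]
 [214 217 217 216 217 211 201 199 198 190 184 199 210 214 216 218 218]
 [215 216 216 216 217 216 217 217 216 212 210 215 216 217 217 217 216]
 [216 216 217 216 217 217 216 2
[... 1234 characters left out ...]
82]
 [242  56  55  56  52  41  33  34  43  47  41  32  27  28  70 133 172 180 182 183 182]
 [243  56  56  56  52  44  30  27  33  36  31  23  20  23  55 107 146 162 176 183 183]
 [244  57  56  56  54  54  50  33  25  24  22  22  20  27  57  98 125 139 162 180 183]
 [245  56  57  56  58  72  79  51  27  21  21  20  25  43  74 105 121 130 154 179 184]
 [246  56  56  56  56  65  82  84  73  57  41  39  53  74  94 107 119 134 159 180 184]
 [247  56  56  57  53  59  93 124 124 103  79  75  87  99 102 109 125 148 173 184 185]
 [248  58  56  56  53  61 104 139 137 115 101  97 104 109 110 122 140 160 180 184 184]
 [249  56  58  57  53  64 110 144 141 127 124 121 122 129 136 151 168 176 182 183 183]]
```

Request:
{"op": "carry_out", "data": {
  "motion": [
    {"offset": [-0.3,2,0.5],"roll": 0},
    {"offset": [-0.3,4,0.5],"roll": 0},
    {"offset": [-0.3,5,0.5],"roll": 0},
    {"offset": [-0.3,6,0.5],"roll": 0},
    {"offset": [-0.3,6,0.5],"roll": 0}
  ]
}}

```text
time_s: 13.25
position: [0.5851, -0.1699, 0.4046]
orientation: [-0.632, -0.317, 0.317, 0.632]
force: [-1.4, 0.0, -0.2]
grip_width: 0.0297
```

Request:
{"op": "carry_out", "data": {
  "motion": [
    {"offset": [0,1,0],"roll": 0},
    {"offset": [0,2,0],"roll": 0},
    {"offset": [0,2,0],"roll": 0}
  ]
}}

```text
time_s: 13.62
position: [0.5851, -0.1699, 0.4026]
orientation: [-0.632, -0.317, 0.317, 0.632]
force: [0.8, -0.3, 0.2]
grip_width: 0.0293
```

Request:
{"op": "carry_out", "data": {
  "motion": [
    {"offset": [0,1,0],"roll": 0},
    {"offset": [0,2,0],"roll": 0},
    {"offset": [0,2,0],"roll": 0}
  ]
}}

```text
time_s: 14.0
position: [0.5851, -0.1699, 0.4006]
orientation: [-0.632, -0.317, 0.317, 0.632]
force: [0.7, 0.8, -0.6]
grip_width: 0.0302
```

Request:
{"op": "carry_out", "data": {
  "motion": [
    {"offset": [0,1,0],"roll": 0},
    {"offset": [0,2,0],"roll": 0},
    {"offset": [0,3,0],"roll": 0},
    {"offset": [0,4,0],"roll": 0},
    {"offset": [0,4,0],"roll": 0}
  ]
}}

```text
time_s: 14.62
position: [0.5852, -0.1699, 0.3967]
orientation: [0.632, 0.317, -0.317, -0.632]
force: [0.5, -0.6, 0.1]
grip_width: 0.0298
```

Request:
{"op": "carry_out", "data": {
  "motion": [
    {"offset": [0,1,0],"roll": 0},
    {"offset": [0,2,0],"roll": 0},
    {"offset": [0,2,0],"roll": 0}
  ]
}}

```text
time_s: 15.0
position: [0.5854, -0.17, 0.3956]
orientation: [0.633, 0.317, -0.316, -0.632]
force: [0.1, 0.2, 5.4]
grip_width: 0.0295
```

```bash
python3 - <<'E'
from h import *
a=np.mean([grab_frame('scene')[:,:,::-1].astype(float) for _ in range(4)],0)
s=state();print(s['position'],s['time_s'],s['force'])
b=np.clip(255*(a/255)**.5,0,255).astype(np.uint8)
crop(b,190,205,90,60,8,'pics/s13.png')
E
```

```text
[ 0.58542367 -0.17002888  0.39560979] 15.2 [-0.50271329 -0.88885033  5.7307263 ]
```

View pics/s13.png

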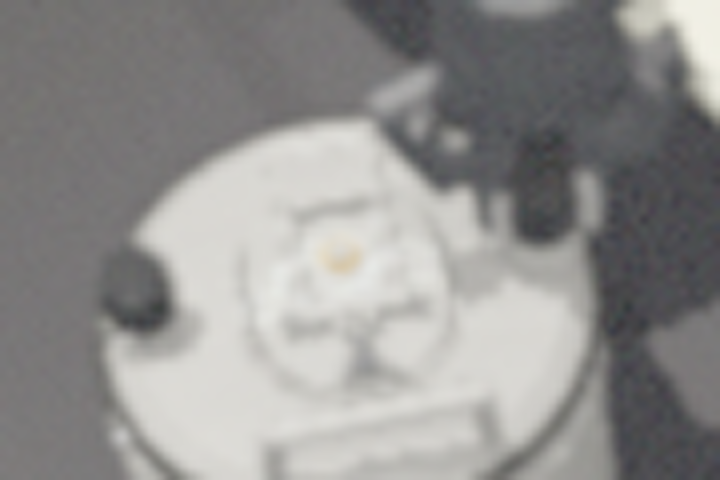

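Request:
{"op": "carry_out", "data": {
  "motion": [
    {"offset": [0,1,0],"roll": 0},
    {"offset": [0,2,0],"roll": 0},
    {"offset": [0,3,0],"roll": 0},
    {"offset": [0,3,0],"roll": 0}
  ]
}}

```text
time_s: 15.7
position: [0.5853, -0.17, 0.3921]
orientation: [0.632, 0.317, -0.317, -0.632]
force: [0.7, -0.5, 1.0]
grip_width: 0.0298
```

Request:
{"op": "carry_out", "data": {
  "motion": [
    {"offset": [0,1,0],"roll": 0},
    {"offset": [0,2,0],"roll": 0},
    {"offset": [0,2,0],"roll": 0}
  ]
}}

```text
time_s: 16.08
position: [0.585, -0.1698, 0.3889]
orientation: [-0.632, -0.317, 0.317, 0.632]
force: [2.8, -1.7, -5.0]
grip_width: 0.0294
```

Request:
{"op": "carry_out", "data": {
  "motion": [
    {"offset": [0,1,0],"roll": 0},
    {"offset": [0,2,0],"roll": 0},
    {"offset": [0,2,0],"roll": 0}
  ]
}}

```text
time_s: 16.45
position: [0.5851, -0.1699, 0.3884]
orientation: [0.632, 0.317, -0.317, -0.632]
force: [-1.4, -0.4, 5.4]
grip_width: 0.0294
```

Request:
{"op": "carry_out", "data": {
  "motion": [
    {"offset": [0,1,0],"roll": 0},
    {"offset": [0,2,0],"roll": 0},
    {"offset": [0,2,0],"roll": 0},
    {"offset": [0,2,0],"roll": 0}
  ]
}}

```text
time_s: 16.95
position: [0.585, -0.1698, 0.3883]
orientation: [0.632, 0.317, -0.316, -0.632]
force: [-8.6, 1.5, 20.1]
grip_width: 0.0296
```

```bash
python3 - <<'E'
from h import *
a=np.mean([grab_frame('scene')[:,:,::-1].astype(float) for _ in range(6)],0)
s=state();print(s['position'],s['time_s'],s['force'],s['grip_width'])
b=np.clip(255*(a/255)**.5,0,255).astype(np.uint8)
crop(b,190,205,90,60,8,'pics/s14.png')
E
```

```text
[ 0.58497663 -0.16986344  0.38824732] 17.25 [-8.18702251  1.58041349 19.55375422] 0.02933068194891317
```

View pics/s14.png

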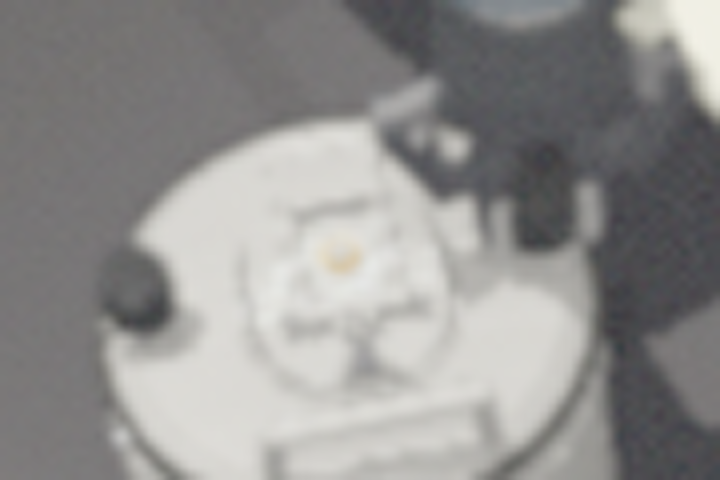

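Request:
{"op": "carry_out", "data": {
  "motion": [
    {"offset": [0,0.7,0],"roll": 0},
    {"offset": [0,0.7,0],"roll": 0},
    {"offset": [0,0.7,0],"roll": 0},
    {"offset": [0,0.7,0],"roll": 0}
  ]
}}

```text
time_s: 17.75
position: [0.585, -0.1698, 0.3882]
orientation: [0.633, 0.317, -0.316, -0.632]
force: [-10.0, 2.5, 25.1]
grip_width: 0.0293
```

```bash
python3 - <<'E'
from h import *
s=state();print(s['position'],s['force'],s['grip_width'])
i=grab_frame('scene')[:,:,::-1].copy();cv2.imwrite('pics/fin.png',i)
E
```

```text
[ 0.5849593  -0.16983294  0.38820046] [-9.96280753  2.51464741 25.0721465 ] 0.029304442670235503
```

View pics/fin.png

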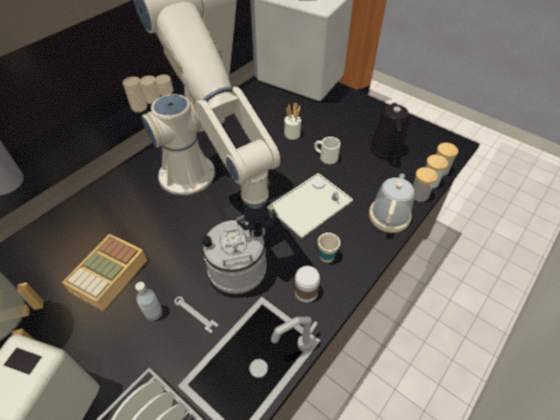

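The final picture shows the cap on the post under the gripper at about (250, 228). The lever is flat, and everything else is where it was.

```bash
python3 -c "
from plant import *
print(close_job())"
```

```text
the job is handed in; nothing more can be done
None
```

I closed the keg in the order asked and handed the job in at about 18 s of the 61 s allowed, still pressing the cap down with about 25 N.

- **Lever:** I pressed it down with the closed fingertips until it met a hard stop at about 28 N. After I let go, both cameras showed it lying flat, and it was still flat in the later scene pictures.
- **Cap:** I took it from the tray and lowered it over the post. It met the O-ring with the rim about 7 mm above the flange, and the resistance then fell away and briefly reversed, which I read as the click. It came to rest with the rim about 0.2 mm below the flange's nominal height, so it is fully home.
- **Other objects:** In the last scene picture everything else stood where it was.

**Checks that disagreed:** The two cameras placed the post up to 2–3 mm apart. I settled the final alignment with close-up pictures and by lowering slowly while watching the force, and the cap slid over the stem without contact. While pressing, the wrist also read about 10 N sideways. I took that to be friction and left it.

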